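Take the swing bucket out of its yoke

ROBOT

A 6-joint arm with a two-finger parallel gripper is mounted at the origin on a cart in front of the work surface, level with it; the furniture and walls round the work are solid. World frame = base frame: x ahead of the robot, y to its left, z up, the work surface at z = 0. Lengths are in m, angles in rad, forces in N, time in s.
With the tool pointing down it reaches from about 0.375 to 0.9 m from the base axis. Payload 3.1 kg.
Tool frame: the origin (TCP) lies at the very end of the fingers, on their centre line; the grasp point (between the pads) lies 19 mm behind it (manip.grasp_offset is the distance from the TCP to the grasp point, in m); y points along the fingers, z is the direction in which the jaws open and shut, and the axes are right-handed (so a half turn about y gives the same grasp; the last joint's range is limited). The gripper opens to 85 mm and grips with 20 to 120 N. Pads are 22 mm wide; open, the fingers measure 114 mm over their backs; the gripper's body (76 mm by 85 mm) begins 54 mm behind the grasp point. The pads swing forward as they close: fully open they stand 13 mm farther back than shut.
Start: joints at [-1.302, 0.527, 1.433, -0, 1.181, -0.178], TCP at [0.271, -0.563, 0.231] pointing down, gripper open.
Joint ranges: [-3.08, 3.08], [-0.75, 2.2], [0.22, 2.44], [-1.43, 4.57], [0, 2.65], [-2.85, 2.85]. Speed limits (rad/s): [2.79, 2.79, 3.14, 3.14, 3.14, 3.14].

INTERFACE

Orientations are given as a unit quaternion [x, y, z, w].
In Python, from station import manip gives the robot as it stands.
- The arm moves only by the tool apply_moves, never from a script. Its argument "motion" is a list of rows, each a list of 5 numbers: the finger opening in mm, from 0 to 85.4, then the shift along the tool's x, y, z in units of 30 mm (1.0 is 30 mm), then the turn about the tool's y in units of 10 degrees (1.0 is 10 degrees). In form: [[fingers, x, y, z, twist], ...]. A call has 1 to 12 rows; each row is the pose to reach, as a shift and turn from the pose commanded when the call began, along the tool's axes at that moment; what a row does not reach only later rows make up. A row lasts 1/8 s, in which the tool goes at most 62.5 mm and 10.7 degrees, less where a joint would pass 70% of its speed; a pose out of reach is approached as far as the arm can. A call with a gripper value outside its range is refused whole. The fingers move at their own pace and stop on an object; "squeeze" is the grip in N (left out, the last holds). Time passes only in rows, so rows that repeat a pose let the fingers close. It gives the time, the measured TCP pose, the force and the opening at its end, in the units of the state.
- manip.sense(): the state, without advancing time (a new reading comes with each control period).
- manip.snapshot(name): name is "side" or "top" or "wrist"; returns the picture (480x640x3 uint8, red, green, blue); there is no depth.
- manip.get_calibration(name): a dict with "intrinsics" (3x3 intrinsics, pixels), "extrinsics" (4x4, takes a point from camera to world coordinates). Camera axes: x right, y up, looking along -z (the intrinsics and any distortion apply to the point x, -y, -z); pixel columns grow to the right and rows downward; lengths in m; the calibration is good to about 2 mm. The wrist camera is an equidistant fisheye: a pixel r from the principal point sees the ray r / f radians off the axis. A picture is of the moment at which its call begins: read the wrist's pose just before it. get_calibration takes no time and is no camera call; for the wrist camera it gives the pose at the moment of the call.
- manip.sign_off(): hands the job in, once; it reports no verdict.
The state is a dict: "t": time; "q": joint angles; "qd": joint speeds; "tau": joint torques, N m; "tcp_pos": TCP position; "tool_rot": TCP orientation; "force": force on the tool from outside, world axes, zero at the start; "ft_torque": the same for the moment, N m; "finger_gap": opening from 0.0 (shut) to 1.0 (fully open).
Only numpy, scipy, OpenCV 4.12 (cv2) and the standard library are available. Lean on these libraries where they do the work, as an engineer would, in place of code of your own. Each camera call takes 0.05 s, during which the arm holds its last target.

TASK

Press the red keeper's tab down as far as it goes so that the keeper swings open, then lift the hanging bucket by its black handle out of the yoke, keeping it upright so that it neither swings nor catches, and stand it gently on the middle of the round cork mat. Do not force the bucket against the yoke or the closed keeper, and leave the jars, the dropper bottle and the wax block where they are.

Things in the scene. Friction and masses are not known exactly. Their poses are not given: they have to be found in the camera images.
- yoke: Yoke bolted to the bench: grey base plate 104 (x) x 130 (y) x 12 mm, two aluminium uprights centred at y = -38 and +38 mm (8 mm thick in y, 32 mm wide in x). Origin: centre of the base's underside, z up. Each upright has an open-topped notch, 12 mm wide in x, floor at z = 116, prong tops at z = 138 mm; the bucket's trunnions rest in them. Place and yaw vary.
- bucket: Loose steel bucket holding a fixed capped amber vial; about 0.3 kg, 52 mm outer diameter, wall 66 mm high. Origin: centre of its flat foot (48 mm across), z up. 8 mm trunnion pins along its y reach y = +-55 mm at z = 58 mm; it swings freely on them. Hanging in the yoke its axes are the yoke's and its origin 62 mm above the yoke's; it must rise over 22 mm to clear the notches.
- bucket_grip (a point): Centre of the rigid black handle bar over the bucket's mouth, 93 mm above the bucket's origin, axes as the bucket's. The bar is 12 mm thick in x, 57 mm long in y, 18 mm high in z: pinch it across x. Steel straps at its ends (y = +-26 mm) join it to the bucket.
- yoke_notch (a point): Point midway between the two notches, on the trunnion axis of the seated bucket, 120 mm above the yoke's origin; axes as the yoke's.
- keeper (a joint): Hinge angle (rad) of the red keeper outside the upright on the yoke's -y side: 0 closed (its nose lies 3 mm above the trunnion pin), 0.55 fully open (tipped towards the yoke's -x, pin free). A spring washer in its hinge holds it wherever it is left; it takes about 1.5 N at the tab, and the pin is free past 0.42. Lifting the bucket cannot open it.
- keeper_tab (a point): Middle of the top of the keeper's ribbed red tab (40 mm in x, 22 mm in y), to press straight down. Closed: x = -41, y = -61, z = 116 mm in the yoke's frame. The hinge runs along y through x = 3, z = 96 mm, so the tab swings down and to -x; a fingertip pressing straight down there has it fully open about 19 mm lower. Free space below.
- cork_mat: Round cork mat, 120 mm diameter, 8 mm thick, fixed to the bench; origin: centre of its underside. Its place varies and may be left or right of the yoke.
- pigment_jar_0: Bystander: glass jar, dark lid, 52 mm wide, 62 mm tall; origin: centre of its underside.
- pigment_jar_1: Bystander: glass jar, white lid, 48 mm wide, 58 mm tall; origin: centre of its underside.
- dropper_bottle: Bystander: amber dropper bottle, 37 mm wide, 108 mm tall; origin: centre of its underside.
- wax_block: Bystander: yellow wax cake, 40 x 55 x 18 mm; origin: centre of its underside.
Mind the look-alikes: they are no part of the job. Of the things like the bucket, leave any that is yellow; of the rest the larger one is meant.

How it is judged:
On the way, in this order (a step that is already met when the one before it is completed fails the run):
1. the keeper is open (over 0.42 rad) while the bucket still hangs in the notches (value of joint keeper above 0.42 rad and z of bucket in the frame of yoke below 0.068 m), for 0.2 s.
2. the bucket is lifted upright, clear of the notches (over 25 mm up) (z of bucket in the frame of yoke above 0.087 m and angle between bucket's own z axis and vertical below 0.3 rad), for 0.1 s.
At the end, for the whole second after the job is handed in: The bucket stands still and upright (within 0.08 rad) with its foot on the cork mat, its centre within 30 mm of the mat's centre (horizontal distance between bucket and cork_mat below 0.03 m and z of bucket in the frame of cork_mat between 0.005 and 0.012 m and angle between bucket's own z axis and vertical below 0.08 rad and linear speed of bucket below 0.02 m/s); the robot touches nothing.
It fails at once if the bucket tips or swings more than 0.35 rad from upright (angle between bucket's own z axis and vertical above 0.35 rad).
It fails at once if the bucket is forced against the yoke or its keeper (over 25 N) (contact force between bucket and yoke above 25 N).
It fails at once if the bucket is dropped or rammed onto the mat (over 40 N) (contact force between bucket and cork_mat above 40 N).
It fails at once if a jar, the dropper bottle or the wax block is moved more than 20 mm (distance of any of pigment_jar_0, pigment_jar_1, dropper_bottle, wax_block from where it was at the start of the episode above 0.02 m).
It also fails if it takes over 59 s, if anything falls off the work surface, if the arm or the gripper's body presses on something with over 40 N, if the wrist force passes 120 N, or if a joint passes its speed limit or range.

## Working session

There is one attempt and no reset: what is moved stays moved. The work goes in short steps, Python scripts to look and compute and a tool call to move; the robot and the scene stay as the last step left them, time stands still between calls to the robot, and variables do not carry over. Pictures are saved under pics/ and viewed, and the job is handed in when it is done.

Besides the shell and the picture viewer there is one more tool, called after "Request:" by a JSON object that holds its "op" and its "data", one argument or row to a line. apply_moves: Moves the arm, as the interface text tells. Its arguments: {"type":"object","properties":{"motion":{"type":"array"},"squeeze":{"type":"number"}},"required":["motion"]}

```bash
mkdir -p pics; ls
python3 - <<'E'
from station import manip
import cv2,numpy as np
print(manip.sense())
for n in ["side","top"]:
    im=manip.snapshot(n); cv2.imwrite(f"pics/{n}0.png",im[...,::-1])
    c=manip.get_calibration(n); print(n,c)
print(manip.grasp_offset)
E
```

```text
pics
{'t': 0.0, 'q': array([-1.30149440e+00,  5.28458236e-01,  1.43392008e+00, -3.91078063e-05,
        1.18141301e+00, -1.78495468e-01]), 'qd': array([ 0.00017411,  0.00048369, -0.00052938,  0.00037184,  0.00017423,
        0.00099296]), 'tau': array([ 8.91307136e-04, -4.42349446e+01, -1.78028226e+01, -1.08931126e-04,
        8.42567504e-03,  1.91061366e-05]), 'tcp_pos': array([ 0.27043482, -0.56265138,  0.23033285]), 'tool_rot': array([-0.15705391,  0.69023123, -0.6886793 ,  0.1569578 ]), 'force': array([ 0.95502148, -0.47958133,  0.79131556]), 'ft_torque': array([-0.02265179, -0.0589451 ,  0.04272318]), 'finger_gap': 0.9985017985558108}
side {'intrinsics': array([[464.46208403,   0.        , 306.92882122],
       [  0.        , 464.46208403, 238.12057595],
       [  0.        ,   0.        ,   1.        ]]), 'extrinsics': array([[-0.91600407,  0.22650947, -0.33110423,  0.26069252],
       [-0.40104278, -0.53773576,  0.74162318,  0.632384  ],
       [-0.01006191,  0.81211681,  0.58340813,  0.63424429],
       [ 0.        ,  0.        ,  0.        ,  1.        ]])}
top {'intrinsics': array([[490.45136668,   0.        , 317.98457188],
       [  0.        , 490.45136668, 247.20602516],
       [  0.        ,   0.        ,   1.        ]]), 'extrinsics': array([[ 0.00941747,  0.98960869, -0.14347802,  0.4117834 ],
       [-0.99938409,  0.01416537,  0.03210596, -0.00759269],
       [ 0.03380476,  0.1430873 ,  0.98913258,  1.11485826],
       [ 0.        ,  0.        ,  0.        ,  1.        ]])}
0.0187
```

View pics/side0.png

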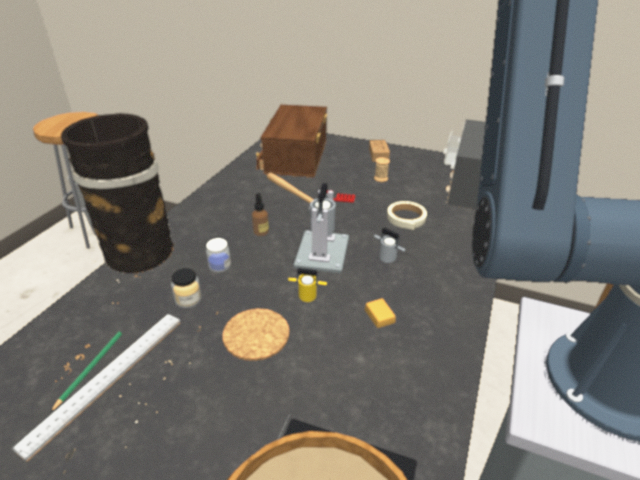

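View pics/top0.png

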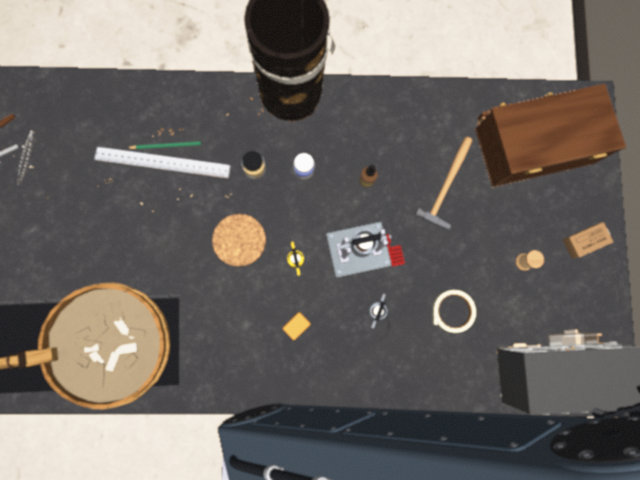

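The bucket look-alikes in the top view are the yellow one (296,258), a small grey one (378,311) and the large steel one hanging in the yoke (365,242). By the description I choose the one in the yoke, and I'll check it in a close crop.

Run:
```python
import cv2,numpy as np
t=cv2.imread("pics/top0.png"); s=cv2.imread("pics/side0.png")
a=cv2.resize(t[210:290,310:420],None,fx=7,fy=7,interpolation=cv2.INTER_CUBIC)
b=cv2.resize(s[175:275,285:365],None,fx=6,fy=6,interpolation=cv2.INTER_CUBIC)
cv2.imwrite("pics/tc.png",a);cv2.imwrite("pics/sc.png",b)
```

```text
(no output)
```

View pics/tc.png

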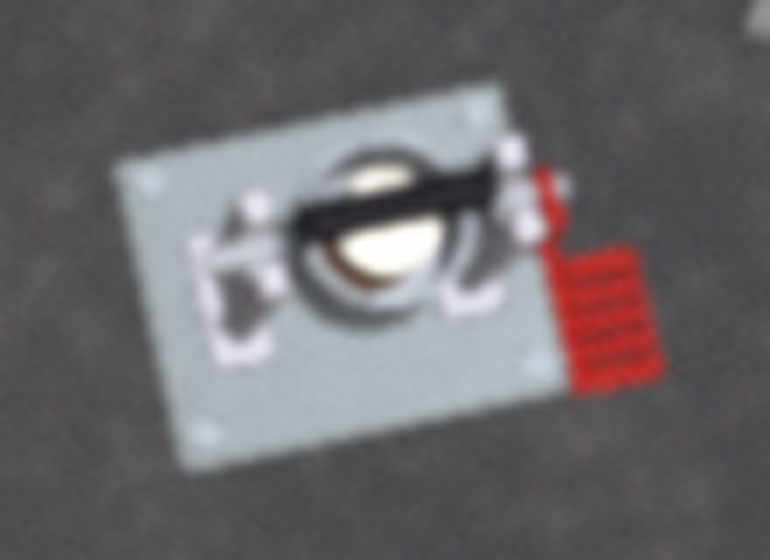

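View pics/sc.png

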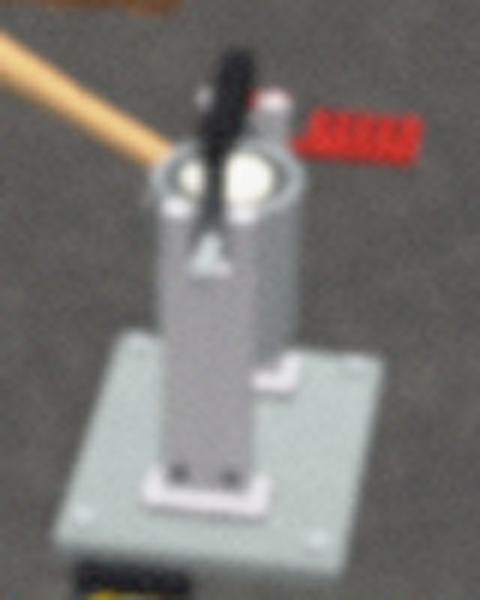

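The crop confirms it: the large steel bucket sits between the uprights, with its black bar on top. The red tab is at about crop (610,320), on the robot side of the right-hand (−y) upright. Next I measure.

```bash
cat > h.py <<'E'
import numpy as np,cv2
from station import manip
def ray(n,uv,c=None):
    c=c or manip.get_calibration(n);K=c["intrinsics"];E=c["extrinsics"]
    u,v=uv
    if n=="wrist":
        x,y=(u-K[0,2]),(v-K[1,2]);r=np.hypot(x,y);th=r/K[0,0];s=np.sin(th)/max(r,1e-9)
        d=np.array([x*s,-y*s,-np.cos(th)])
    else: d=np.array([(u-K[0,2])/K[0,0],-(v-K[1,2])/K[1,1],-1])
    return E[:3,3],E[:3,:3]@d
def onz(n,uv,z,c=None):
    o,d=ray(n,uv,c);return o+d*(z-o[2])/d[2]
def proj(n,p,c=None):
    c=c or manip.get_calibration(n);K=c["intrinsics"];E=c["extrinsics"]
    q=E[:3,:3].T@(np.asarray(p)-E[:3,3]);x,y,z=q[0],-q[1],-q[2]
    if n=="wrist":
        r=np.hypot(x,y);th=np.arctan2(r,z);return np.array([K[0,2]+K[0,0]*th*x/r,K[1,2]+K[0,0]*th*y/r])
    return np.array([K[0,2]+K[0,0]*x/z,K[1,2]+K[1,1]*y/z])
def tri(rs):
    A=np.zeros((3,3));b=np.zeros(3)
    for o,d in rs:
        d=d/np.linalg.norm(d);P=np.eye(3)-np.outer(d,d);A+=P;b+=P@o
    p=np.linalg.solve(A,b);return p,[np.linalg.norm(np.cross(p-o,d/np.linalg.norm(d))) for o,d in rs]
E
cat > m0.py <<'E'
from h import *
t=cv2.imread("pics/top0.png");s=cv2.imread("pics/side0.png")
# tc.png corners
for c in [(118,165),(500,85),(570,392),(187,470)]:
    uv=((c[0]+.5)/7+310-.5,(c[1]+.5)/7+210-.5); print("plate",onz("top",uv,.012)[:2].round(4))
def red(im):
    b,g,r=[im[...,i].astype(int) for i in range(3)];return ((r>110)&(g<60)&(b<60)).astype(np.uint8)
for n,im in(("top",t),("side",s)):
    k,l,st,ce=cv2.connectedComponentsWithStats(red(im))
    for i in range(1,k):
        if st[i,4]>15:print(n,"red",st[i],ce[i])
hsv=cv2.cvtColor(t,cv2.COLOR_BGR2HSV)
m=((hsv[...,0]>5)&(hsv[...,0]<25)&(hsv[...,1]>90)&(hsv[...,2]>90)).astype(np.uint8)
m[:, :200]=0;m[:,280:]=0;m[:195]=0;m[280:]=0
M=cv2.moments(m,True);uv=(M['m10']/M['m00'],M['m01']/M['m00']);print("mat top",uv,onz("top",uv,.008))
hs=cv2.cvtColor(s,cv2.COLOR_BGR2HSV)
m=((hs[...,0]>5)&(hs[...,0]<25)&(hs[...,1]>90)&(hs[...,2]>90)).astype(np.uint8)
m[:, :210]=0;m[:,296:]=0;m[:303]=0;m[365:]=0
M=cv2.moments(m,True);uv=(M['m10']/M['m00'],M['m01']/M['m00']);print("mat side",uv,onz("side",uv,.008))
def blk(im,box):
    x0,y0,x1,y1=box;c=im[y0:y1,x0:x1].max(2);m=np.zeros(im.shape[:2],np.uint8);m[y0:y1,x0:x1]=c<38
    k,l,st,ce=cv2.connectedComponentsWithStats(m);i=1+np.argmax(st[1:,4]);return ce[i],st[i],cv2.minAreaRect(np.argwhere(l==i)[:,::-1].astype(np.float32))
for n,im,b in(("top",t,(345,230,390,250)),("side",s,(315,180,332,204))):
    r=blk(im,b);print(n,r,onz(n,r[0],.160))
E
python3 m0.py
```

```text
plate [ 0.6045 -0.0624]
plate [ 0.6331 -0.1879]
plate [ 0.532  -0.2098]
plate [ 0.5051 -0.0853]
top red [388 239  17  27 231] [395.84848485 254.44588745]
side red [335 194  19   8 113] [344.61946903 197.84955752]
mat top (238.54060116644234, 239.6370569762225) [0.58714175 0.13739438 0.008     ]
mat side (255.40211062590976, 333.8344250363901) [0.5831895  0.14258305 0.008     ]Traceback (most recent call last):
  File "m0.py", line 24, in <module>
    r=blk(im,b);print(n,r,onz(n,r[0],.160))
  File "m0.py", line 22, in blk
    k,l,st,ce=cv2.connectedComponentsWithStats(m);i=1+np.argmax(st[1:,4]);return ce[i],st[i],cv2.minAreaRect(np.argwhere(l==i)[:,::-1].astype(np.float32))
                                                      ~~~~~~~~~^^^^^^^^^^
    return _wrapfunc(a, 'argmax', axis=axis, out=out, **kwds)
    return bound(*args, **kwds)
ValueError: attempt to get argmax of an empty sequence
```

```bash
cat > m1.py <<'E'
from h import *
t=cv2.imread("pics/top0.png");s=cv2.imread("pics/side0.png")
for n,im,b in(("top",t,(345,228,390,252)),("side",s,(312,180,332,206))):
    x0,y0,x1,y1=b;v=im[y0:y1,x0:x1].max(2);print(n,v.min())
    ys,xs=np.where(v<v.min()+25);u=xs.mean()+x0,ys.mean()+y0
    print(len(xs),u,cv2.minAreaRect(np.c_[xs+x0,ys+y0].astype(np.float32)),onz(n,u,.155))
yaw=.219;c,s_=np.cos(yaw),np.sin(yaw);O=np.array([.5687,-.1363,0]);R=np.array([[c,-s_,0],[s_,c,0],[0,0,1]])
for nm,p in(("bar",[0,0,.155]),("bartop",[0,0,.164]),("b+",[0,.0285,.164]),("b-",[0,-.0285,.164]),("tab",[-.041,-.061,.116])):
    P=O+R@p;print(nm,P.round(4),proj("top",P).round(1),proj("side",P).round(1))
print("redtop at z.116",onz("top",(396.5,257),.116))
E
python3 m1.py
```

```text
top 38
113 (np.float64(366.17699115044246), np.float64(238.858407079646)) ((365.61767578125, 239.02940368652344), (5.531727313995361, 28.30942726135254), 77.47119140625) [ 0.56917403 -0.13454789  0.155     ]
side 37
87 (np.float64(322.57471264367814), np.float64(192.02298850574712)) ((322.4717102050781, 192.8490447998047), (5.49442195892334, 18.95575714111328), 15.945395469665527) [ 0.56809069 -0.13771275  0.155     ]
bar [ 0.5687 -0.1363  0.155 ] [367.1 239.1] [322.  192.3]
bartop [ 0.5687 -0.1363  0.164 ] [367.7 238.4] [322.1 188.4]
b+ [ 0.5625 -0.1085  0.164 ] [353.6 241.3] [319.7 195.5]
b- [ 0.5749 -0.1641  0.164 ] [381.7 235.5] [324.4 181.8]
tab [ 0.5419 -0.2048  0.116 ] [397.6 255.4] [345.  195.6]
redtop at z.116 [ 0.53856593 -0.20236558  0.116     ]
```

```bash
cat >> h.py <<'E'
from scipy.spatial.transform import Rotation as Ro
YAW=.219;Rk=Ro.from_euler('z',YAW).as_matrix();O=np.array([.5687,-.1363,0])
def yk(*p): return O+Rk@np.array(p)
def go(P,yaw=None):
    s=manip.sense();R=Ro.from_quat(s["tool_rot"]).as_matrix()
    d=R.T@(np.array(P)-s["tcp_pos"])/.03
    print("tcp",s["tcp_pos"].round(4),"F",s["force"].round(1),"t",round(s["t"],2),"move units",d.round(2))
    if yaw is not None:
        w=R.T@np.array([np.cos(yaw),np.sin(yaw),0]); # desired z in tool frame; rot about y by a: z->(sin a,0,cos a)
        a=np.degrees(np.arctan2(w[0],w[2]));a=(a+90)%180-90;print("twist units",round(a/10,2))
E
python3 - <<'E'
from h import *
s=manip.sense();print(Ro.from_quat(s["tool_rot"]).as_matrix().round(3))
go(yk(-.042,-.064,.16),YAW)
E
```

```text
[[-0.901 -0.001  0.433]
 [-0.433  0.002 -0.901]
 [-0.    -1.    -0.002]]
tcp [ 0.2704 -0.5627  0.2304] F [-0.6 -0.3  0.1] t 0.1 move units [-13.27   2.37  -6.74]
twist units -7.69
```

Request:
{"op": "apply_moves", "data": {
  "motion": [
    [0, -0.6, 0, -0.3, -0.4],
    [0, -1.8, 0, -0.9, -1.1],
    [0, -3.2, 0, -1.6, -1.9],
    [0, -4.7, 0, -2.4, -2.7],
    [0, -6.2, 0, -3.2, -3.6],
    [0, -7.7, 0, -3.9, -4.5],
    [0, -9.2, 0.2, -4.7, -5.4],
    [0, -10.6, 0.5, -5.4, -6.2],
    [0, -11.9, 0.8, -6.0, -6.9],
    [0, -12.8, 1.1, -6.5, -7.4],
    [0, -13.27, 1.3, -6.74, -7.7],
    [0, -13.27, 1.3, -6.74, -7.7]
  ]
}}

```text
t: 1.6
tcp_pos: [0.5418, -0.2081, 0.1917]
tool_rot: [0.552, -0.442, 0.441, -0.552]
force: [0.5, -0.8, -0.5]
finger_gap: -0.001
```

Run:
```python
from h import *
go(yk(-.042,-.064,.12),YAW)
c=manip.get_calibration("wrist")
im=manip.snapshot("wrist");cv2.imwrite("pics/w1.png",im[...,::-1])
for nm,p in(("tab",(-.041,-.061,.116)),("bar",(0,0,.164)),("b+",(0,.0285,.164)),("b-",(0,-.0285,.164))):print(nm,proj("wrist",yk(*p),c).round(1))
print(manip.sense()["finger_gap"])
```

```text
tcp [ 0.5418 -0.2081  0.1917] F [ 0.5 -0.8 -0.5] t 1.6 move units [-0.01  2.39 -0.  ]
twist units 0.02
tab [320.5 246.4]
bar [409.9 148.2]
b+ [410.8  87.8]
b- [407.6 208.4]
-0.0028205921113153357
```

View pics/w1.png

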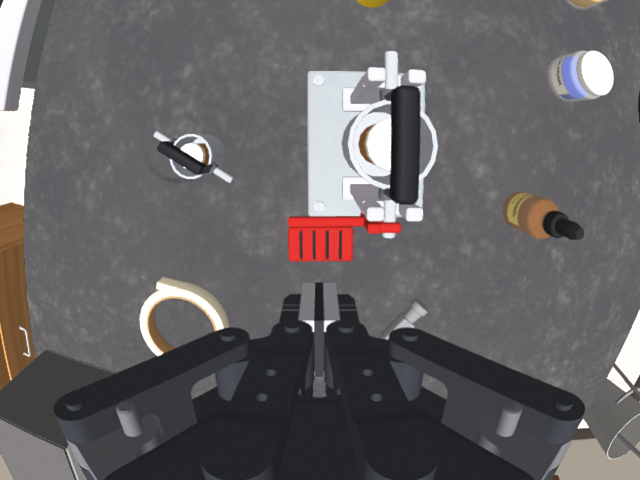

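The wrist view shows the red tab centred at (321,244), against a prediction of (320,246), and the bar at (405,145), against (410,148). They agree within about 2 mm, so I press down.

Request:
{"op": "apply_moves", "data": {
  "motion": [
    [0, 0, 0.7, 0, 0],
    [0, 0, 1.6, 0, 0],
    [0, 0, 2.2, 0, 0],
    [0, 0, 2.5, 0, 0],
    [0, 0, 2.62, 0, 0],
    [0, 0, 2.72, 0, 0],
    [0, 0, 2.82, 0, 0],
    [0, 0, 2.9, 0, 0],
    [0, 0, 2.97, 0, 0],
    [0, 0, 3.02, 0, 0],
    [0, 0, 3.05, 0, 0],
    [0, 0, 3.05, 0, 0]
  ]
}}

```text
t: 3.15
tcp_pos: [0.5419, -0.2085, 0.1006]
tool_rot: [-0.552, 0.442, -0.442, 0.552]
force: [-1.8, -0.9, 0.7]
finger_gap: -0.002
```

Run:
```python
from h import *
go(yk(-.042,-.064,.097),YAW)
im=manip.snapshot("wrist");cv2.imwrite("pics/w2.png",im[...,::-1])
```

```text
tcp [ 0.5419 -0.2085  0.1006] F [-1.8 -0.9  0.7] t 3.15 move units [-0.02  0.12 -0.  ]
twist units 0.01
```

View pics/w2.png

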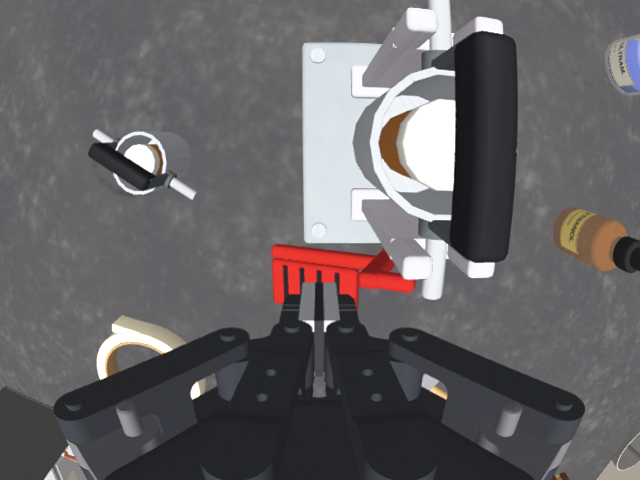

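The keeper has tipped at (345,275), and the pin end at (433,290) looks free. I keep going to the stop.

Request:
{"op": "apply_moves", "data": {
  "motion": [
    [0, 0, 0.04, 0, 0],
    [0, 0, 0.08, 0, 0],
    [0, 0, 0.11, 0, 0],
    [0, 0, 0.11, 0, 0]
  ]
}}

```text
t: 3.7
tcp_pos: [0.5419, -0.2086, 0.0974]
tool_rot: [-0.552, 0.442, -0.442, 0.552]
force: [-1.9, -0.7, 0.0]
finger_gap: -0.001
```

Request:
{"op": "apply_moves", "data": {
  "motion": [
    [0, 0, 0.03, 0, 0],
    [0, 0, 0.05, 0, 0],
    [0, 0, 0.05, 0, 0]
  ]
}}

```text
t: 4.08
tcp_pos: [0.5419, -0.2087, 0.0959]
tool_rot: [-0.552, 0.442, -0.442, 0.552]
force: [-1.4, 1.1, 0.7]
finger_gap: -0.0
```

Request:
{"op": "apply_moves", "data": {
  "motion": [
    [0, 0, 0.03, 0, 0],
    [0, 0, 0.05, 0, 0],
    [0, 0, 0.05, 0, 0]
  ]
}}

```text
t: 4.45
tcp_pos: [0.542, -0.2087, 0.0954]
tool_rot: [-0.552, 0.442, -0.442, 0.552]
force: [-3.4, 0.6, 7.3]
finger_gap: 0.002
```

Run:
```python
from h import *
s=manip.sense();print(s["force"],s["ft_torque"])
im=manip.snapshot("wrist");cv2.imwrite("pics/w3.png",im[...,::-1])
im=manip.snapshot("side");cv2.imwrite("pics/s3.png",cv2.resize(im[165:275,275:385,::-1],None,fx=5,fy=5,interpolation=cv2.INTER_CUBIC))
```

```text
[-3.40838916  0.62677942  7.32117885] [0.12942963 0.61135962 0.03709479]
```

View pics/w3.png

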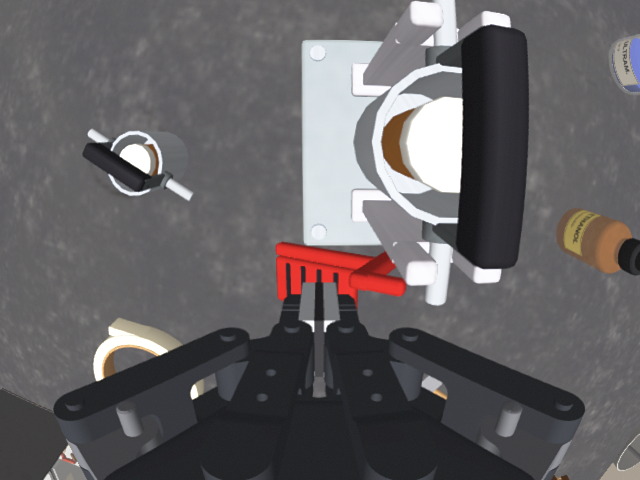

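View pics/s3.png

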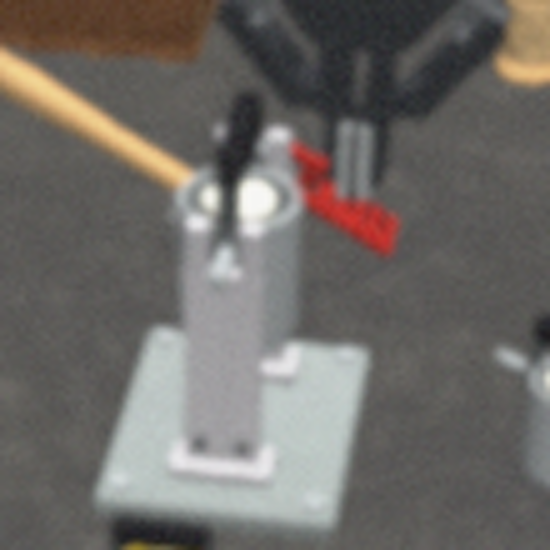

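The keeper is at its stop: the force rose to 7 N and the tab is tilted at about 30°. I raise the arm and open the fingers.

Request:
{"op": "apply_moves", "data": {
  "motion": [
    [0, 0, -0.3, 0, 0],
    [0, 0, -1.2, 0, 0],
    [0, 0, -2.6, 0, 0],
    [0, 0, -4.0, 0, 0],
    [40, 0, -5.0, 0, 0],
    [50, 0, -5.4, 0, 0],
    [50, 0, -5.4, 0, 0]
  ]
}}

```text
t: 5.42
tcp_pos: [0.5424, -0.2089, 0.257]
tool_rot: [-0.552, 0.441, -0.443, 0.552]
force: [-0.5, 0.3, -0.2]
finger_gap: 0.582
```

Run:
```python
from h import *
print(Ro.from_quat(manip.sense()["tool_rot"]).as_matrix().round(3))
go(yk(0,0,.25),YAW)
c=manip.get_calibration("wrist")
im=manip.snapshot("wrist");cv2.imwrite("pics/w4.png",im[...,::-1])
for nm,p in(("bar",(0,0,.164)),("b+",(0,.0285,.164)),("b-",(0,-.0285,.164))):print(nm,proj("wrist",yk(*p),c).round(1))
```

```text
[[ 0.219  0.002  0.976]
 [-0.976 -0.001  0.219]
 [ 0.001 -1.     0.002]]
tcp [ 0.5424 -0.2089  0.257 ] F [-0.5  0.3 -0.2] t 5.42 move units [-2.17  0.23  1.38]
twist units 0.01
bar [384.3 144.7]
b+ [384.9 100.4]
b- [383.2 188.9]
```

View pics/w4.png

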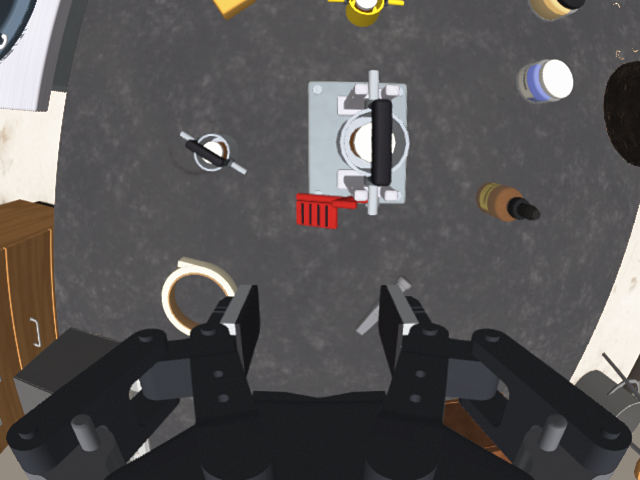

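The bar is at (381,142), which puts it 2 mm towards −x of my yoke estimate and 1 mm towards +y. I go over it and part of the way down.

Request:
{"op": "apply_moves", "data": {
  "motion": [
    [50, -0.4, 0, 0.25, 0],
    [50, -1.1, 0, 0.65, 0],
    [50, -1.8, 0, 1.05, 0],
    [50, -2.2, 0, 1.31, 0],
    [50, -2.2, 0.6, 1.31, 0],
    [50, -2.2, 1.4, 1.31, 0],
    [50, -2.2, 2.0, 1.31, 0],
    [50, -2.2, 2.0, 1.31, 0]
  ]
}}

```text
t: 6.48
tcp_pos: [0.5646, -0.1349, 0.1945]
tool_rot: [0.553, -0.443, 0.44, -0.552]
force: [-0.6, -0.6, 0.3]
finger_gap: 0.583
```

Run:
```python
from h import *
go(yk(-.002,.001,.140),YAW)
c=manip.get_calibration("wrist")
im=manip.snapshot("wrist");cv2.imwrite("pics/w5.png",im[...,::-1])
for nm,p in(("bar",(-.002,0.001,.164)),("b+",(-.002,.0295,.164)),("b-",(-.002,-.0275,.164))):print(nm,proj("wrist",yk(*p),c).round(1))
```

```text
tcp [ 0.5646 -0.1349  0.1945] F [-0.6 -0.6  0.3] t 6.47 move units [0.05 1.81 0.06]
twist units 0.01
bar [322.5 280. ]
b+ [322.8 224.1]
b- [322.1 330.2]
```

View pics/w5.png

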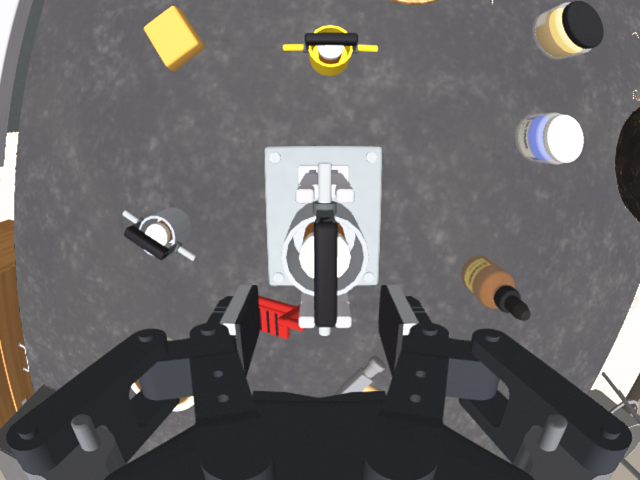

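The bar is centred at (325,272), midway between the finger pads to within about 3 mm. I shift +z by 0.1 unit, descend and close gently.

Request:
{"op": "apply_moves", "data": {
  "motion": [
    [50, 0, 0.3, 0.1, 0],
    [50, 0, 0.8, 0.1, 0],
    [50, 0, 1.3, 0.1, 0],
    [50, 0, 1.6, 0.1, 0],
    [50, 0, 1.8, 0.1, 0],
    [50, 0, 1.8, 0.1, 0],
    [30, 0, 1.8, 0.1, 0],
    [30, 0, 1.8, 0.1, 0]
  ],
  "squeeze": 25
}}

```text
t: 7.52
tcp_pos: [0.5691, -0.1352, 0.143]
tool_rot: [-0.552, 0.441, -0.442, 0.552]
force: [-0.3, -0.3, 0.1]
finger_gap: 0.352
```

Run:
```python
from h import *
go(yk(-.001,.001,.140),YAW)
im=manip.snapshot("wrist");cv2.imwrite("pics/w6.png",im[...,::-1])
```

```text
tcp [ 0.5691 -0.1352  0.143 ] F [-0.3 -0.3  0.1] t 7.53 move units [ 0.    0.1  -0.05]
twist units 0.01
```

View pics/w6.png

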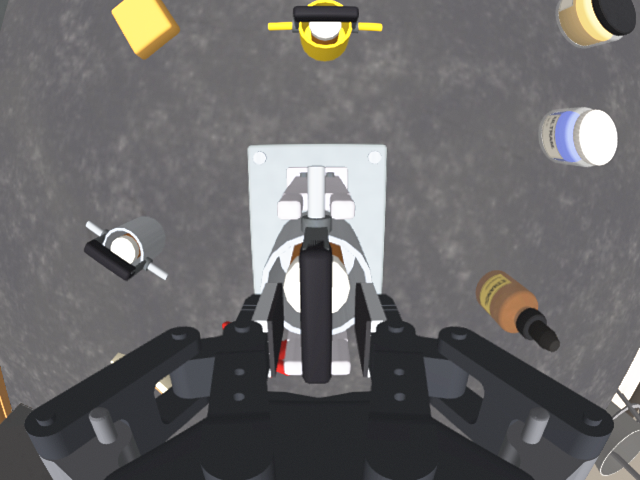

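The bar is at column 316 and the pad midpoint at 320, so I nudge by −0.05 unit, then close.

Request:
{"op": "apply_moves", "data": {
  "motion": [
    [30, -0.06, 0.1, -0.05, 0],
    [22, -0.06, 0.1, -0.05, 0],
    [18, -0.06, 0.1, -0.05, 0],
    [15, -0.06, 0.1, -0.05, 0],
    [12, -0.06, 0.1, -0.05, 0],
    [8, -0.06, 0.1, -0.05, 0],
    [8, -0.06, 0.1, -0.05, 0],
    [8, -0.06, 0.1, -0.05, 0]
  ],
  "squeeze": 35
}}

```text
t: 8.57
tcp_pos: [0.5672, -0.1336, 0.1396]
tool_rot: [-0.552, 0.442, -0.442, 0.552]
force: [0.6, 1.0, 0.9]
finger_gap: 0.131
```

Run:
```python
from h import *
go(yk(-.001,.001,.140),YAW)
im=manip.snapshot("wrist");cv2.imwrite("pics/w7.png",im[...,::-1])
im=manip.snapshot("side");cv2.imwrite("pics/s7.png",cv2.resize(im[165:275,275:385,::-1],None,fx=5,fy=5,interpolation=cv2.INTER_CUBIC))
```

```text
tcp [ 0.5672 -0.1336  0.1396] F [0.6 1.  0.9] t 8.57 move units [ 0.06 -0.01 -0.  ]
twist units 0.01
```

View pics/w7.png

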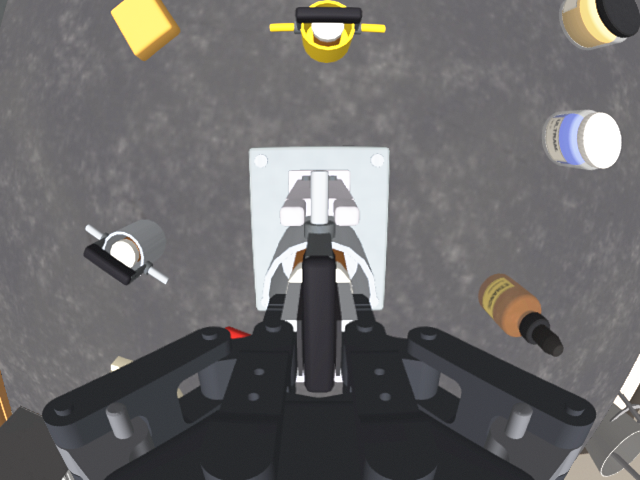

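View pics/s7.png

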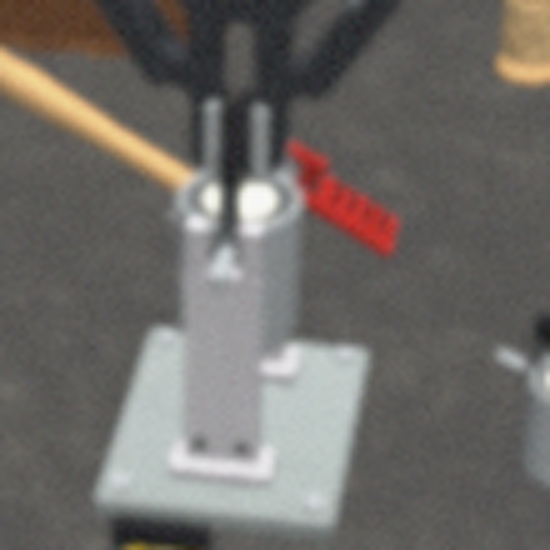

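The pads are closed on the bar, the pin is centred in its notch at (319,185), and the keeper has stayed open. I firm up the grip, then lift slowly.

Request:
{"op": "apply_moves", "data": {
  "motion": [
    [6, 0, 0, 0, 0],
    [6, 0, 0, 0, 0],
    [6, 0, -0.05, 0, 0],
    [6, 0, -0.12, 0, 0],
    [6, 0, -0.2, 0, 0],
    [6, 0, -0.2, 0, 0]
  ],
  "squeeze": 50
}}

```text
t: 9.43
tcp_pos: [0.5668, -0.1336, 0.1456]
tool_rot: [0.552, -0.442, 0.442, -0.552]
force: [0.2, -0.5, -3.2]
finger_gap: 0.127
```

Run:
```python
from h import *
go(yk(-.001,.001,.140),YAW)
im=manip.snapshot("wrist");cv2.imwrite("pics/w8.png",im[...,::-1])
```

```text
tcp [ 0.5668 -0.1336  0.1456] F [ 0.2 -0.5 -3.2] t 9.43 move units [0.07 0.19 0.01]
twist units 0.01
```

View pics/w8.png

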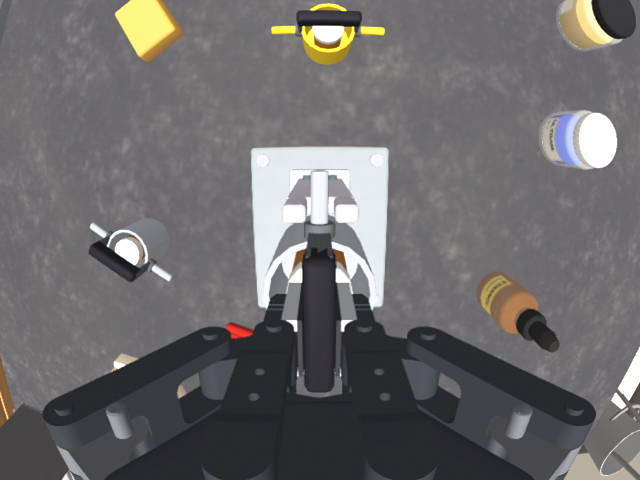

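The force is −3.2 N, the bucket's weight and no more. It rises freely with the pins centred, so I continue up.

Request:
{"op": "apply_moves", "data": {
  "motion": [
    [6, 0, -0.15, 0, 0],
    [6, 0, -0.35, 0, 0],
    [6, 0, -0.6, 0, 0],
    [6, 0, -0.9, 0, 0],
    [6, 0, -1.3, 0, 0],
    [6, 0, -1.8, 0, 0],
    [6, 0, -2.4, 0, 0],
    [6, 0, -2.9, 0, 0],
    [6, 0, -3.3, 0, 0],
    [6, 0, -3.5, 0, 0],
    [6, 0, -3.5, 0, 0]
  ]
}}

```text
t: 10.85
tcp_pos: [0.5669, -0.1337, 0.2508]
tool_rot: [-0.552, 0.442, -0.442, 0.552]
force: [0.2, -0.5, -2.9]
finger_gap: 0.133
```

Run:
```python
from h import *
go([.5852,.140,.25],YAW)
im=manip.snapshot("side");cv2.imwrite("pics/s9.png",im[...,::-1])
im=manip.snapshot("top");cv2.imwrite("pics/t9.png",im[...,::-1])
```

```text
tcp [ 0.5669 -0.1337  0.2508] F [ 0.2 -0.5 -2.9] t 10.85 move units [-8.77  0.02  2.59]
twist units 0.01
```

View pics/s9.png

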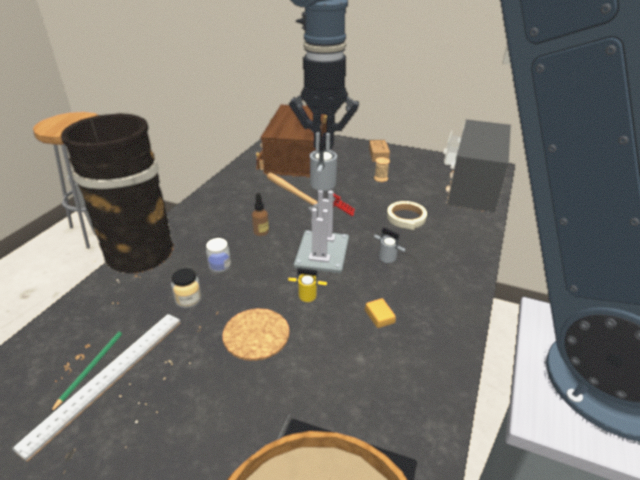

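The bucket hangs clear and upright at (322,168). I carry it over the mat.

Request:
{"op": "apply_moves", "data": {
  "motion": [
    [6, -0.2, 0, 0.06, 0],
    [6, -0.6, 0, 0.18, 0],
    [6, -1.3, 0, 0.38, 0],
    [6, -2.2, 0, 0.65, 0],
    [6, -3.3, 0, 0.97, 0],
    [6, -4.4, 0, 1.3, 0],
    [6, -5.5, 0, 1.62, 0],
    [6, -6.6, 0, 1.95, 0],
    [6, -7.5, 0, 2.2, 0],
    [6, -8.2, 0, 2.42, 0],
    [6, -8.6, 0, 2.54, 0],
    [6, -8.77, 0, 2.59, 0]
  ]
}}

```text
t: 12.45
tcp_pos: [0.5846, 0.1413, 0.2504]
tool_rot: [0.553, -0.441, 0.441, -0.552]
force: [-0.3, 0.6, -2.6]
finger_gap: 0.127
```

Request:
{"op": "apply_moves", "data": {
  "motion": [
    [6, 0, 0.2, 0, 0],
    [6, 0, 0.6, 0, 0],
    [6, 0, 1.2, 0, 0],
    [6, 0, 1.9, 0, 0],
    [6, 0, 2.5, 0, 0],
    [6, 0, 3.0, 0, 0],
    [6, 0, 3.4, 0, 0],
    [6, 0, 3.7, 0, 0],
    [6, 0, 3.9, 0, 0],
    [6, 0, 4.0, 0, 0],
    [6, 0, 4.0, 0, 0]
  ]
}}

```text
t: 13.82
tcp_pos: [0.5851, 0.1402, 0.1306]
tool_rot: [-0.552, 0.442, -0.442, 0.552]
force: [-0.1, 0.8, -2.9]
finger_gap: 0.128
```

Run:
```python
from h import *
go([.5852,.140,.085],YAW)
im=manip.snapshot("side");cv2.imwrite("pics/s10.png",im[190:370,200:400,::-1].repeat(3,0).repeat(3,1))
im=manip.snapshot("top");cv2.imwrite("pics/t10.png",im[180:300,180:340,::-1].repeat(4,0).repeat(4,1))
```

```text
tcp [0.5851 0.1402 0.1306] F [-0.1  0.8 -2.9] t 13.82 move units [0.01 1.52 0.  ]
twist units 0.01
```

View pics/s10.png

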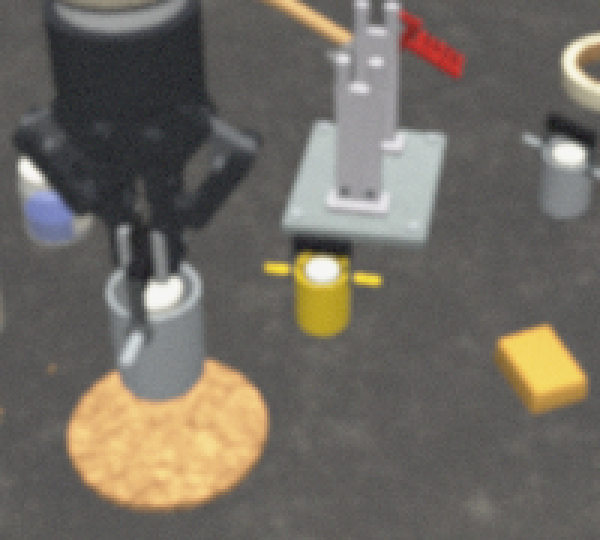

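View pics/t10.png

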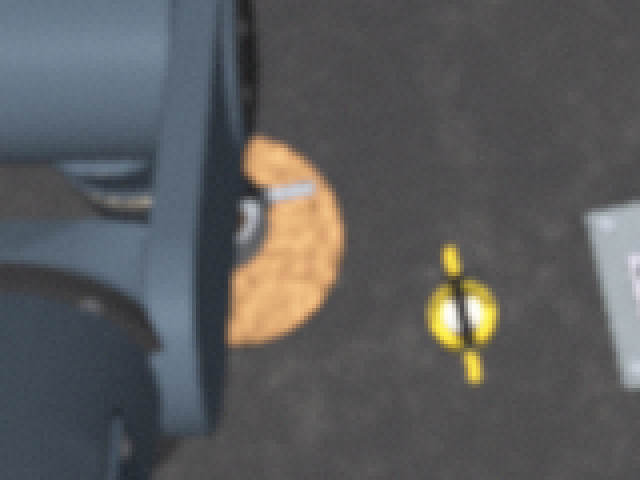

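The bucket is upright over the mat, its foot about 45 mm above it. Contact should come at a TCP height of about 0.0856 m.

Request:
{"op": "apply_moves", "data": {
  "motion": [
    [6, 0, 0.25, 0, 0],
    [6, 0, 0.6, 0, 0],
    [6, 0, 0.9, 0, 0],
    [6, 0, 1.15, 0, 0],
    [6, 0, 1.28, 0, 0],
    [6, 0, 1.36, 0, 0],
    [6, 0, 1.4, 0, 0],
    [6, 0, 1.4, 0, 0]
  ]
}}

```text
t: 14.92
tcp_pos: [0.5852, 0.1401, 0.0887]
tool_rot: [-0.552, 0.442, -0.442, 0.552]
force: [-0.4, -0.7, -1.9]
finger_gap: 0.133
```

Request:
{"op": "apply_moves", "data": {
  "motion": [
    [6, 0, 0.02, 0, 0],
    [6, 0, 0.04, 0, 0],
    [6, 0, 0.06, 0, 0],
    [6, 0, 0.06, 0, 0]
  ]
}}

```text
t: 15.42
tcp_pos: [0.585, 0.1401, 0.0867]
tool_rot: [0.552, -0.442, 0.442, -0.552]
force: [-0.6, -0.7, -3.2]
finger_gap: 0.129
```

Request:
{"op": "apply_moves", "data": {
  "motion": [
    [6, 0, 0.01, 0, 0],
    [6, 0, 0.02, 0, 0],
    [6, 0, 0.03, 0, 0],
    [6, 0, 0.03, 0, 0]
  ]
}}

```text
t: 15.92
tcp_pos: [0.5851, 0.1401, 0.0859]
tool_rot: [-0.552, 0.442, -0.442, 0.552]
force: [0.4, -0.1, -2.0]
finger_gap: 0.131
```

Request:
{"op": "apply_moves", "data": {
  "motion": [
    [6, 0, 0.01, 0, 0],
    [6, 0, 0.02, 0, 0],
    [6, 0, 0.03, 0, 0],
    [6, 0, 0.03, 0, 0]
  ]
}}

```text
t: 16.42
tcp_pos: [0.5854, 0.1402, 0.0858]
tool_rot: [-0.552, 0.442, -0.442, 0.552]
force: [-0.7, -0.0, 5.9]
finger_gap: 0.131
```

It has touched down: the force went from −2 to +6 N at a TCP height of 0.0858 m. I open the fingers and check.

Request:
{"op": "apply_moves", "data": {
  "motion": [
    [6, 0, -0.02, 0, 0],
    [12, 0, -0.02, 0, 0],
    [16, 0, -0.02, 0, 0],
    [22, 0, -0.02, 0, 0],
    [30, 0, -0.02, 0, 0],
    [40, 0, -0.02, 0, 0],
    [40, 0, -0.02, 0, 0],
    [40, 0, -0.02, 0, 0]
  ]
}}

```text
t: 17.42
tcp_pos: [0.5851, 0.1401, 0.0855]
tool_rot: [-0.552, 0.442, -0.442, 0.552]
force: [0.1, 0.1, -0.7]
finger_gap: 0.466
```

Run:
```python
from h import *
go([.5852,.140,.085],YAW)
im=manip.snapshot("wrist");cv2.imwrite("pics/w11.png",im[...,::-1])
```

```text
tcp [0.5851 0.1401 0.0855] F [ 0.1  0.1 -0.7] t 17.43 move units [0.01 0.02 0.  ]
twist units 0.01
```

View pics/w11.png

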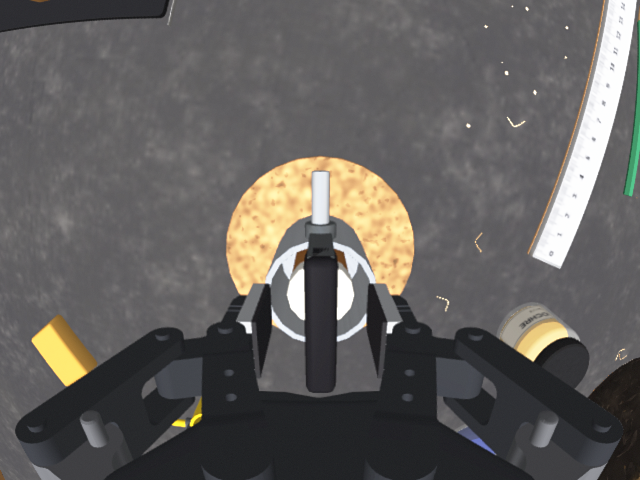

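Released: both pads stand clear of the bar, which is at column 320 with the pads at 268 and 370. I go straight up.

Request:
{"op": "apply_moves", "data": {
  "motion": [
    [40, 0, -0.2, 0, 0],
    [40, 0, -0.7, 0, 0],
    [40, 0, -1.5, 0, 0],
    [40, 0, -2.5, 0, 0],
    [40, 0, -3.5, 0, 0],
    [40, 2.0, -4.2, 0, 0],
    [40, 4.0, -4.5, 0, 0],
    [40, 5.5, -4.5, 0, 0],
    [40, 5.5, -4.5, 0, 0]
  ]
}}

```text
t: 18.6
tcp_pos: [0.6224, -0.0245, 0.222]
tool_rot: [-0.551, 0.442, -0.444, 0.551]
force: [0.3, 1.1, -0.2]
finger_gap: 0.465
```

Run:
```python
from h import *
s=manip.sense();print(s["tcp_pos"],s["force"],s["t"])
a=manip.snapshot("side")[...,::-1];b=manip.snapshot("top")[...,::-1]
cv2.imwrite("pics/s12.png",a[220:380,180:400].repeat(3,0).repeat(3,1))
cv2.imwrite("pics/t12.png",b[130:350,180:420].repeat(3,0).repeat(3,1)[:600])
for p in ([.5852,.14,.101],[.5852,.14,.008],[.5852,.14,.110]):print(proj("side",p).round(1),proj("top",p).round(1))
```

```text
[ 0.62240709 -0.02451117  0.22204848] [ 0.25014424  1.11991822 -0.21388001] 18.6
[251.  294.3] [231.6 233.5]
[255.1 332.5] [237.4 240.5]
[250.5 290.3] [231.  232.7]
```

View pics/s12.png

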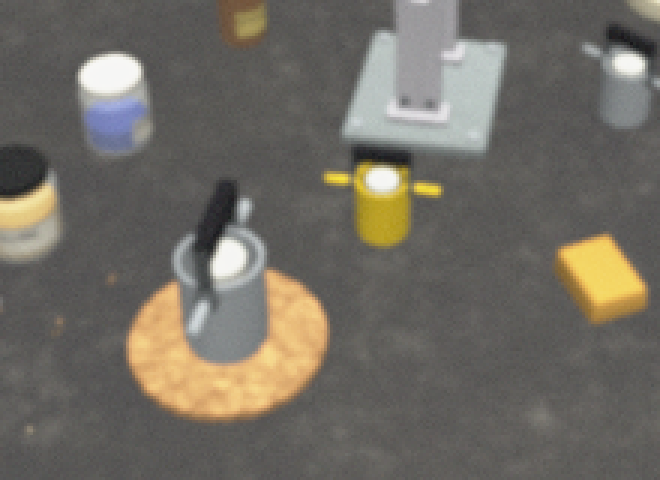

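View pics/t12.png

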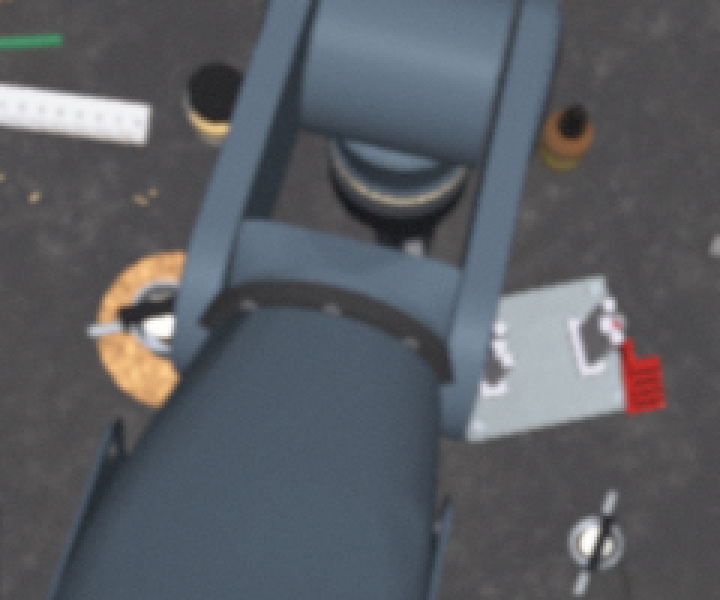

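The bucket stands upright with its foot at about side pixel (255,335), against a mat centre of (255,334). The bystanders are in place and the arm is clear, so I hand it in.

```bash
python3 -c "
from station import manip
print(manip.sign_off())"
```

```text
the job is handed in; nothing more can be done
None
```

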